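# Clamp the re-glued tea box

## Task

The bamboo tea box on the clamp board has just been re-glued. Lift its loose lid off by the knob and set it down flat, knob up, on the round cork mat; then pump the clamp's trigger towards its grip, stroke after stroke, until the pad has pressed the box snug against the fixed jaw. Finish while still holding the trigger squeezed, with the spring pad pushed about halfway in and never bottomed out; move the jaw only by the trigger and leave the other things on the table where they are.

Things in the scene. Friction and masses are not known exactly. Their poses are not given: they have to be found in the camera images.
- clamp: One-hand ratchet clamp on a pale maple board, fixed to the table. Origin on the table top, mid-length. Its x axis runs along the push rod from the grip to the fixed jaw, z up. In its frame (mm): board x -200 to 170, y +-55, 15 thick, the tea box stands on it; two steel housing plates x -170 to -85, y +-17, top z 85; push rod 14 wide, z 44 to 59, sticking out behind the grip to at most x -320.
- grip_post (a point): Point in the middle of the fixed black grip post at z 128 mm; the post is 14 mm thick along the clamp's x (x -164 to -150 in the clamp frame), 24 wide, top at z 155, standing on the housing behind the trigger. Axes as the clamp's.
- fixed_jaw (a point): Centre of the inner face of the fixed jaw, a dark steel block 70 mm wide, z 15 to 80, inner face at clamp x 140.
- trigger: Black trigger lever in front of the grip, 10 mm thick along the clamp's x, 20 wide. Origin: its pivot at x -128, y 0, z 78 of the clamp frame; top at z 150. At rest it leans 0.21 rad towards the jaw, fully squeezed 0.21 rad towards the grip. Grip and trigger together span 52 mm along x at z 128 at rest, 31 mm squeezed: open fingers from above can take both, or push the lever.
- trigger_front (a point): Point on the trigger's front face (the side towards the jaw), 50 mm above its pivot; moves with it: clamp x -112 mm at rest, -133 fully squeezed, z about 127. The leaning lever's top edge (z 150) reaches forward to clamp x -107 at rest, so leave room for it when reaching down in front of it.
- trigger_angle (a joint): Trigger angle (rad): 0 at rest, 0.42 fully squeezed (top moves to the grip, clamp -x). A spring returns it. 1 rad drives the rod 48 mm, so a full stroke gives 20 mm; tooth pitch 6 mm: full squeeze and full release gain about 18 mm. Squeezing at z 128 takes 2 to 3 N for the return spring, 2.5 N for rod friction, plus the pad's force on the box.
- jaw: Sliding steel push rod with a 46 mm square plate at its front end carrying the spring pad. Origin on the rod axis at the plate's front: x -28, z 50 of the clamp frame at jaw_travel 0; axes as the clamp's. To be moved only by the trigger, not touched by the robot.
- jaw_travel (a joint): Travel of the push rod (m), 0 to 0.085, growing towards the fixed jaw; starts between 0 and 0.018. With the trigger let go only 2.5 N of friction holds the rod, so the pad's pressure above that is lost.
- pad: Black rubber pad, 44 mm square, 10 mm thick, on the front of the jaw on a spring. Origin: centre of its front face, 28 mm ahead of the jaw's origin when not pressed. It touches the near side of the tea box first.
- pad_press (a joint): How far the spring pad is pushed in (m): 0 free, 0.015 bottomed. Its spring is 1.2 N per mm; halfway (0.0075) is 9 N on the box.
- tea_box: Open bamboo box, 90 mm along its x (along the clamp's x) by 80 by 70 tall, walls 6 mm, 0.35 kg, loose, standing on the board between pad and fixed jaw with 2 to 8 mm of slack to the fixed jaw. Origin: centre of its underside, z up.
- lid: Loose bamboo lid lying on the tea box: plate 98 x 88 x 8 mm, under it a tongue 72 x 62 x 5 mm that sits inside the box, on it a round dark wooden knob 22 mm across and 32 mm tall (8 to 40 mm above the origin). Origin: centre of the plate's underside (at rest on the box 70 mm above the box's origin, on the cork mat 11 mm above the table); z up.
- cork_mat: Round cork mat, 170 mm across, 6 mm thick, fixed on the table. Origin: centre of its underside.
- tumbler_a: Glass tumbler, 70 mm across, 90 tall, bystander. Origin: centre of underside.
- tumbler_b: Glass tumbler like the other, bystander. Origin: centre of underside.
- dripper: Pale blue ceramic coffee dripper, 110 mm across, 80 tall, bystander. Origin: centre of underside.
- pitcher: Stainless pitcher with handle, 90 mm across, 110 tall, bystander. Origin: centre of underside.
- creamer: White porcelain creamer with handle, 66 mm across, 65 tall, bystander beside the clamp board on the robot's side. Origin: centre of underside.
- glue: White glue bottle, 42 mm across, 110 tall, bystander beside the clamp board on the robot's side. Origin: centre of underside.
- spoon: Wooden spoon lying beyond the clamp board, bystander.
There are look-alikes about, which are no part of the job. Of the things that look like the cork_mat, the largest one is meant.

How it is judged:
On the way, in this order (a step that is already met when the one before it is completed fails the run):
1. the lid lies flat on the cork mat, knob up, let go (horizontal distance between lid and cork_mat below 0.045 m and z of lid in the frame of cork_mat below 0.018 m and angle between lid's own z axis and vertical below 0.15 rad and contact force between the fingers and lid below 0.1 N), for 0.2 s.
2. the pad presses the tea box against the fixed jaw while the fingers squeeze the trigger (value of joint pad_press above 0.004 m and contact force between pad and tea_box above 3 N and contact force between the fingers and trigger above 1.5 N), for 0.2 s.
At the end, for the whole second after the job is handed in: Fingers still squeeze the trigger; the spring pad is pushed in 4 to 12 mm, pressing the upright tea box (over 3 N) against the fixed jaw (box centre past clamp x 89 mm); the lid rests knob up on the cork mat, tilt under 0.15 rad, within 45 mm of its centre, untouched (all of step 1 and all of step 2 and value of joint pad_press below 0.012 m and x of tea_box in the frame of clamp above 0.089 m and z of tea_box in the frame of clamp below 0.02 m and angle between tea_box's own z axis and vertical below 0.1 rad and linear speed of each of tea_box, lid below 0.02 m/s); the arm keeps its last pose, push and grip.
It fails at once if the spring pad is bottomed out (pushed in over 13.5 mm): the box is crushed (value of joint pad_press above 0.0135 m).
It fails at once if the robot pushes the jaw or pad itself (contact force between any of the fingers, the arm and jaw above 2 N).
It fails at once if the tea box is tipped over or lifted off the board (angle between tea_box's own z axis and vertical above 0.35 rad or z of tea_box in the frame of clamp above 0.045 m).
It fails at once if a bystander is moved more than 30 mm (distance of any of tumbler_a, tumbler_b, dripper, pitcher, creamer, glue, spoon from where it was at the start of the episode above 0.03 m).
It also fails if it takes over 72 s, if anything falls off the work surface, if the arm or the gripper's body presses on something with over 40 N, if the wrist force passes 120 N, or if a joint passes its speed limit or range.

## Robot

A 6-joint arm with a two-finger parallel gripper is mounted at the origin on the work surface. World frame = base frame: x ahead of the robot, y to its left, z up, the work surface at z = 0. Lengths are in m, angles in rad, forces in N, time in s.
With the tool pointing down it reaches from about 0.35 to 0.85 m from the base axis. Payload 8.1 kg.
Tool frame: the origin (TCP) lies at the very end of the fingers, on their centre line; the grasp point (between the pads) lies 19 mm behind it; z points along the fingers, y is the line along which they close (so a half turn about z gives the same grasp; the last joint's range is limited). The gripper opens to 93 mm and grips with 3 to 60 N. Pads are 15 mm wide; open, the fingers measure 128 mm over their backs; the gripper's body (75 mm by 188 mm) begins 65 mm behind the grasp point.
Start: joints at [-1.308, 0.13, 1.488, -0, 1.523, -0.085], TCP at [0.205, -0.564, 0.219] pointing down, gripper open.
Joint ranges: [-2.96, 2.96], [-0.89, 2.26], [0.02, 2.5], [-1.34, 4.48], [0, 2.73], [-2.66, 2.66]. Speed limits (rad/s): [2.39, 2.39, 2.79, 3.14, 3.14, 3.14].

## Interface

Orientations are given as a unit quaternion [w, x, y, z].
In Python, from bench import telemetry, imaging, ctrl gives the robot as it stands.
- The arm moves only by the tool move_arm, never from a script. Its argument "deltas" is a list of rows, each an object of numbers: "dx", "dy", "dz": the shift along the tool's x, y, z in m; "twist": the turn about the tool's z in degrees. A call has 1 to 10 rows; each row is the pose to reach, as a shift and turn from the pose commanded when the call began, along the tool's axes at that moment; what a row does not reach only later rows make up. A row lasts 1/8 s, in which the tool goes at most 62.5 mm and 10.7 degrees, less where a joint would pass 70% of its speed; a pose out of reach is approached as far as the arm can. A call with a gripper value outside its range is refused whole. "claw" is the finger opening in m, from 0 to 0.093, set as the call begins (left out, the last holds). The fingers move at their own pace and stop on an object; "grip_force" is the grip in N (left out, the last holds). Time passes only in rows, so rows that repeat a pose let the fingers close. It gives the time, the measured TCP pose, the force, the opening and the grip force at its end, in the units of the state.
- telemetry.read_state(): the state, without advancing time (a new reading comes with each control period).
- imaging.snapshot(name): name is "side" or "top"; returns a dict with "image" (420x560x3 uint8, blue, green, red), "fx", "fy", "cx", "cy" (pixels), "rvec" (rotation vector, rad) and "tvec" (3), from world to camera coordinates, as OpenCV has them. Camera axes: x right, y down, z forward; pixel columns grow to the right and rows downward; lengths in m; the calibration is good to about 2 mm. A picture is of the moment at which its call begins. There is no depth.
- ctrl.finish_job(): hands the job in; it is judged then, once.
The state is a dict: "clock": time; "q": joint angles; "qd": joint speeds; "effort": joint torques, N m; "tool_pos": TCP position; "orientation": TCP orientation; "force": force on the tool from outside, world axes, zero at the start; "moment": the same for the moment, N m; "gripper_width": finger opening in m; "gripper_force": force on a finger pad.
Only numpy, scipy, OpenCV 4.12 (cv2) and the standard library are available. Lean on these libraries where they do the work, as an engineer would, in place of code of your own. Each camera call takes 0.05 s, during which the arm holds its last target. There are 200 camera calls.

## Working session

There is one attempt and no reset: what is moved stays moved. The work goes in short steps, Python scripts to look and compute and a tool call to move; the robot and the scene stay as the last step left them, time stands still between calls to the robot, and variables do not carry over. Pictures are saved under pics/ and viewed, at most 10 in all, crops included, and the job is handed in when it is done.

Besides the shell and the picture viewer there is one more tool, called by a JSON object that holds its "api" and its "payload", one argument or row to a line. move_arm: Moves the arm, as the interface text tells. Its arguments: {"type":"object","properties":{"deltas":{"type":"array"},"claw":{"type":"number"},"grip_force":{"type":"number"}},"required":["deltas"]}

```bash
mkdir -p pics; python3 - <<'E'
from bench import telemetry, imaging
import cv2,pickle
for n in("top","side"):
    s=imaging.snapshot(n); pickle.dump(s,open(n+"0.pkl","wb")); cv2.imwrite(f"pics/{n}0.png",s["image"])
    print(n,s["fx"],s["fy"],s["cx"],s["cy"],s["rvec"],s["tvec"])
print(telemetry.read_state())
E
```

```text
top 379.076941126697 379.076941126697 275.70258861599837 208.32061543513012 [ 2.09403877 -2.15053983  0.14916697] [0.03055041 0.53781529 0.93860287]
side 429.3551239198208 429.3551239198208 282.3580871102473 207.25589929183457 [ 0.96638191 -2.30739286  1.21105012] [0.35109182 0.28440664 1.04971378]
{'clock': 0.1, 'q': array([-1.30839985e+00,  1.31071491e-01,  1.48917377e+00, -1.76908173e-05,
        1.52299042e+00, -8.54103424e-02]), 'qd': array([-1.10369292e-03, -6.13919201e-04, -1.43092338e-03,  4.35936973e-05,
       -1.24938473e-03,  7.65639634e-04]), 'effort': array([ 1.53342062e-03, -5.61341500e+01, -4.93093300e+01,  7.70773133e-02,
        2.92420050e-02, -7.91858884e-05]), 'tool_pos': array([ 0.20437777, -0.56357445,  0.21769893]), 'orientation': array([-8.17520937e-04,  9.84916465e-01,  1.73028556e-01, -8.14040321e-05]), 'force': array([0.04905271, 0.57602905, 0.13511134]), 'moment': array([-0.04364695,  0.03017018, -0.01872609]), 'gripper_force': 0.0, 'gripper_width': 0.09305699333350058}
```

View pics/top0.png

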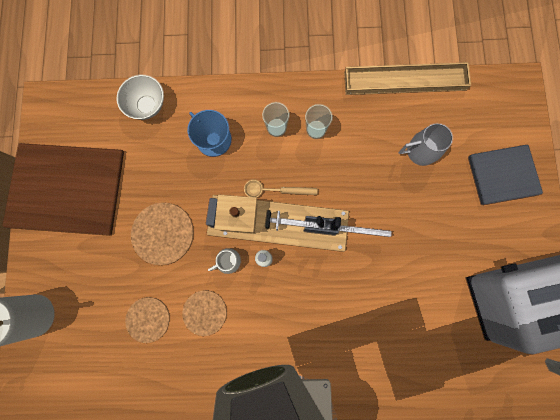

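View pics/side0.png

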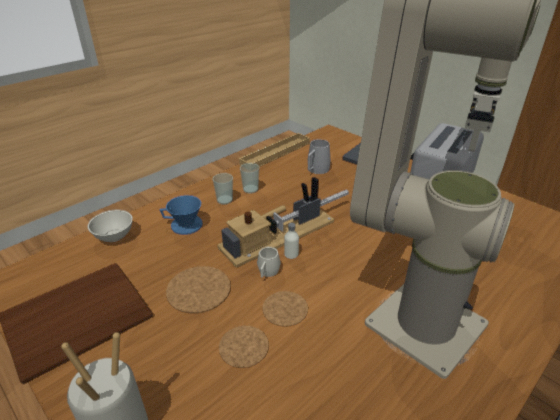

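The top view shows the largest mat at (162,233), the lid knob at about (235,212), the fixed jaw at (212,212), grip and trigger around (325,224), and the rod pointing right. The side view agrees. Next I'll take enlarged crops and compute ray casts.

```bash
cat > h.py <<'E'
import numpy as np,cv2,pickle
def cast(s,uv,z):
    R=cv2.Rodrigues(np.array(s["rvec"],float))[0];t=np.array(s["tvec"],float)
    d=R.T@np.array([(uv[0]-s["cx"])/s["fx"],(uv[1]-s["cy"])/s["fy"],1]);c=-R.T@t
    return c+d*(z-c[2])/d[2]
def proj(s,p):
    K=np.array([[s["fx"],0,s["cx"]],[0,s["fy"],s["cy"]],[0,0,1.]])
    return cv2.projectPoints(np.array(p,float).reshape(-1,1,3),np.array(s["rvec"],float),np.array(s["tvec"],float),K,None)[0].reshape(-1,2)
E
python3 - <<'E'
from h import *
t=pickle.load(open("top0.pkl","rb"));s=pickle.load(open("side0.pkl","rb"))
for n,im,(x,y,w,h) in(("ct",t["image"],(195,170,200,100)),("cs",s["image"],(210,165,150,110))):
    k=4 if n=="ct" else 5
    cv2.imwrite(f"pics/{n}.png",cv2.resize(im[y:y+h,x:x+w],None,fx=k,fy=k,interpolation=cv2.INTER_CUBIC))
# mat
hsv=cv2.cvtColor(t["image"],cv2.COLOR_BGR2HSV)
print([cast(t,p,.006).round(3) for p in((162,233),(131,233),(193,233),(162,202),(162,264))])
print("knob",cast(t,(235,212),.125).round(4))
E
```

```text
[array([0.487, 0.325, 0.006]), array([0.489, 0.41 , 0.006]), array([0.484, 0.241, 0.006]), array([0.572, 0.327, 0.006]), array([0.404, 0.323, 0.006])]
knob [0.5189 0.1116 0.125 ]
```

View pics/ct.png

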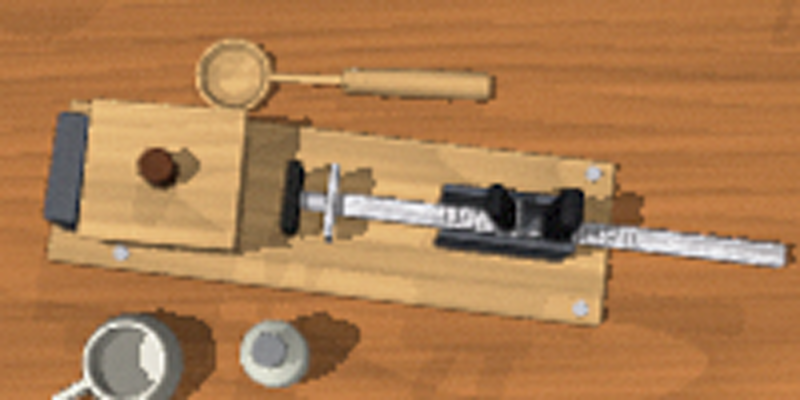

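View pics/cs.png

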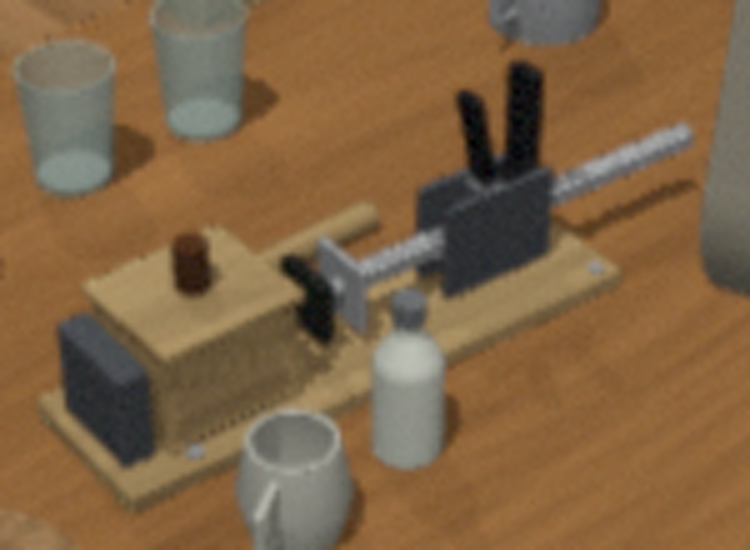

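The crop shows the board corners at crop (48,262), (615,163) and (602,325), the knob top at about (155,163), trigger top at (497,205), grip top at (568,205) and jaw block at (67,170). The glue bottle is close to the rod's near side.

```bash
cat >> h.py <<'E'
t=pickle.load(open("top0.pkl","rb"));s=pickle.load(open("side0.pkl","rb"))
ct=lambda u,v,z:cast(t,(195+u/4-.4,170+v/4-.4),z)
cs=lambda u,v,z:cast(s,(210+u/5-.4,165+v/5-.4),z)
E
python3 - <<'E'
from h import *
np.set_printoptions(precision=4,suppress=True)
C={(170,55):[ct(48,262,.015),cs(130,506,.015)],(-200,-55):[ct(615,163,.015)],(-200,55):[ct(602,325,.015),cs(620,270,.015)],(170,-55):[ct(72,100,.015),cs(40,400,.015)]}
A=[];B=[]
for k,v in C.items():
    print(k,*v)
    for p in v: A.append(np.array(k)/1000);B.append(p[:2])
A=np.array(A);B=np.array(B);a0=A.mean(0);b0=B.mean(0);H=(A-a0).T@(B-b0)
th=np.arctan2(H[0,1]-H[1,0],H[0,0]+H[1,1]);R=np.array([[np.cos(th),-np.sin(th)],[np.sin(th),np.cos(th)]])
o=b0-R@a0;print("yaw",th,np.degrees(th),"o",o,"res",B-(A@R.T+o))
np.savez("clamp.npz",R=R,o=o,th=th)
def inv(p):return R.T@(p[:2]-o)
for n,p in dict(knobT=ct(155,163,.125),knobS=cs(192,241,.125),gripT=ct(568,205,.155),gripS=cs(526,70,.155),trigT=ct(497,205,.15),trigS=cs(472,97,.15),
  jawT=ct(67,170,.08),lidTL=ct(95,100,.093),lidTR=ct(246,110,.093),lidBR=ct(236,250,.093),lidBL=ct(78,235,.093)).items():
    print(n,p,"clamp",inv(p))
E
```

```text
(170, 55) [0.4767 0.2024 0.015 ] [0.4746 0.2089 0.015 ]
(-200, -55) [ 0.5325 -0.1761  0.015 ]
(-200, 55) [ 0.4256 -0.1617  0.015 ] [ 0.4264 -0.1585  0.015 ]
(170, -55) [0.5861 0.1868 0.015 ] [0.584 0.188 0.015]
yaw 1.4306947092785682 81.97276861335826 o [0.507 0.029] res [[ 0.0004 -0.0026]
 [-0.0017  0.0039]
 [-0.0011  0.0006]
 [ 0.001  -0.0003]
 [ 0.0018  0.0029]
 [ 0.0009 -0.0029]
 [-0.0012 -0.0017]]
knobT [0.523  0.1155 0.125 ] clamp [ 0.0879 -0.0038]
knobS [0.5232 0.1147 0.125 ] clamp [ 0.0871 -0.0041]
gripT [ 0.487  -0.1245  0.155 ] clamp [-0.1548 -0.0016]
gripS [ 0.4839 -0.1232  0.155 ] clamp [-0.154   0.0016]
trigT [ 0.4888 -0.0846  0.15  ] clamp [-0.1151  0.0022]
trigS [ 0.491  -0.0826  0.15  ] clamp [-0.1127  0.0003]
jawT [0.5277 0.1772 0.08  ] clamp [0.1496 0.0003]
lidTL [0.5692 0.1572 0.093 ] clamp [ 0.1357 -0.0437]
lidTR [0.56   0.0631 0.093 ] clamp [ 0.0411 -0.0478]
lidBR [0.473  0.0706 0.093 ] clamp [0.0364 0.0395]
lidBL [0.4849 0.1676 0.093 ] clamp [0.1342 0.0413]
```

```bash
cat >> h.py <<'E'
from bench import telemetry
from scipy.spatial.transform import Rotation as Ro
def go(x,y,z,xang=None):
    st=telemetry.read_state();q=st["orientation"];R=Ro.from_quat([q[1],q[2],q[3],q[0]]).as_matrix()
    d=R.T@(np.array([x,y,z])-st["tool_pos"]);a=np.degrees(np.arctan2(R[1,0],R[0,0]))
    print("t",round(st["clock"],2),"pos",st["tool_pos"].round(4),"xang",a.round(2),"d",d.round(4),"twist",None if xang is None else round(a-xang,1),"F",st["force"].round(2),"w",round(st["gripper_width"],4),round(st["gripper_force"],2),"q",st["q"].round(2),"tilt",R[:,2].round(4))
E
python3 -c "
from h import *
go(.523,.115,.2,-8)"
```

```text
t 0.1 pos [ 0.2044 -0.5636  0.2177] xang 19.93 d [ 0.5308 -0.5293  0.0186] twist 27.9 F [0.05 0.58 0.14] w 0.0931 0.0 q [-1.31  0.13  1.49 -0.    1.52 -0.09] tilt [-4.0e-04  1.6e-03 -1.0e+00]
```

{"api": "move_arm", "payload": {
  "deltas": [
    {"dx": 0.03, "dy": -0.03, "twist": 3},
    {"dx": 0.065, "dy": -0.065, "twist": 6},
    {"dx": 0.1, "dy": -0.1, "twist": 9},
    {"dx": 0.135, "dy": -0.135, "twist": 12},
    {"dx": 0.17, "dy": -0.17, "twist": 15},
    {"dx": 0.205, "dy": -0.205, "twist": 18},
    {"dx": 0.24, "dy": -0.24, "twist": 21},
    {"dx": 0.275, "dy": -0.275, "twist": 24},
    {"dx": 0.31, "dy": -0.31, "twist": 26},
    {"dx": 0.345, "dy": -0.345, "twist": 27.9}
  ],
  "claw": 0.06,
  "grip_force": 15
}}

```text
invalid input at $.deltas[0]: expected keys dx, dy, dz, twist
```

```bash
python3 -c "
from h import *
go(.523,.115,.16,-8)"
```

```text
t 0.1 pos [ 0.2044 -0.5636  0.2177] xang 19.93 d [ 0.5308 -0.5292  0.0586] twist 27.9 F [0.05 0.58 0.14] w 0.0931 0.0 q [-1.31  0.13  1.49 -0.    1.52 -0.09] tilt [-4.0e-04  1.6e-03 -1.0e+00]
```

{"api": "move_arm", "payload": {
  "deltas": [
    {"dx": 0.03, "dy": -0.03, "dz": 0, "twist": 3},
    {"dx": 0.065, "dy": -0.065, "dz": 0, "twist": 6},
    {"dx": 0.1, "dy": -0.1, "dz": 0, "twist": 9},
    {"dx": 0.135, "dy": -0.135, "dz": 0, "twist": 12},
    {"dx": 0.17, "dy": -0.17, "dz": 0, "twist": 15},
    {"dx": 0.205, "dy": -0.205, "dz": 0, "twist": 18},
    {"dx": 0.24, "dy": -0.24, "dz": 0, "twist": 21},
    {"dx": 0.275, "dy": -0.275, "dz": 0, "twist": 24},
    {"dx": 0.31, "dy": -0.31, "dz": 0, "twist": 26},
    {"dx": 0.345, "dy": -0.345, "dz": 0, "twist": 27.9}
  ],
  "claw": 0.06,
  "grip_force": 15
}}

```text
clock: 1.35
tool_pos: [0.4115, -0.1205, 0.2184]
orientation: [-0.0, 0.998, -0.07, -0.0]
force: [0.4, -0.3, 0.6]
gripper_width: 0.0601
gripper_force: 0.0
```

```bash
python3 -c "
from h import *
go(.523,.115,.16,-8)"
```

```text
t 1.35 pos [ 0.4115 -0.1205  0.2184] xang -8.05 d [ 0.0774 -0.2488  0.0584] twist -0.0 F [ 0.38 -0.29  0.6 ] w 0.0601 0.0 q [-0.4  -0.35  1.93  0.    1.56  1.31] tilt [-1.e-04  0.e+00 -1.e+00]
```

{"api": "move_arm", "payload": {
  "deltas": [
    {"dx": 0.013, "dy": -0.042, "dz": 0, "twist": 0},
    {"dx": 0.026, "dy": -0.084, "dz": 0, "twist": 0},
    {"dx": 0.04, "dy": -0.126, "dz": 0, "twist": 0},
    {"dx": 0.052, "dy": -0.168, "dz": 0, "twist": 0},
    {"dx": 0.065, "dy": -0.21, "dz": 0.02, "twist": 0},
    {"dx": 0.077, "dy": -0.249, "dz": 0.04, "twist": 0},
    {"dx": 0.077, "dy": -0.249, "dz": 0.058, "twist": 0},
    {"dx": 0.077, "dy": -0.249, "dz": 0.058, "twist": 0}
  ]
}}

```text
clock: 2.35
tool_pos: [0.5203, 0.1133, 0.1583]
orientation: [0.001, 0.998, -0.069, -0.002]
force: [1.0, -0.9, 0.8]
gripper_width: 0.0599
gripper_force: 0.0
```

```bash
python3 - <<'E'
from h import *
from bench import imaging
go(.523,.115,.098,-8)
s=imaging.snapshot("side");t=imaging.snapshot("top")
cv2.imwrite("pics/k1.png",np.hstack([cv2.resize(s["image"][180:280,200:300],None,fx=4,fy=4),cv2.resize(t["image"][170:270,190:290],None,fx=4,fy=4)]))
E
```

```text
t 2.35 pos [0.5203 0.1133 0.1583] xang -7.94 d [ 0.0027 -0.0022  0.0603] twist 0.1 F [ 1.01 -0.94  0.8 ] w 0.0599 0.0 q [ 0.12 -0.01  1.75 -0.    1.41  1.83] tilt [-0.0046 -0.001  -1.    ]
```

View pics/k1.png

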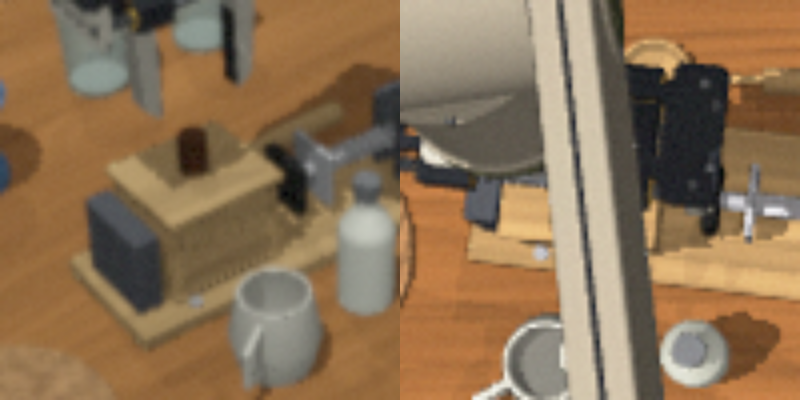

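The fingers straddle the knob from above, with the knob at crop (192,150) and the finger tips at (155,105) and (232,75). Next I descend and close.

{"api": "move_arm", "payload": {
  "deltas": [
    {"dx": 0.001, "dy": -0.001, "dz": 0.03, "twist": 0},
    {"dx": 0.001, "dy": -0.001, "dz": 0.058, "twist": 0},
    {"dx": 0.001, "dy": -0.001, "dz": 0.058, "twist": 0},
    {"dx": 0.001, "dy": -0.001, "dz": 0.058, "twist": 0}
  ]
}}

```text
clock: 2.95
tool_pos: [0.5242, 0.1142, 0.1046]
orientation: [-0.0, 0.998, -0.07, 0.001]
force: [-0.0, 0.5, 0.5]
gripper_width: 0.0598
gripper_force: 0.0
```

{"api": "move_arm", "payload": {
  "deltas": [
    {"dx": 0, "dy": 0, "dz": 0.001, "twist": 0},
    {"dx": 0, "dy": 0, "dz": 0.001, "twist": 0},
    {"dx": 0, "dy": 0, "dz": 0.001, "twist": 0},
    {"dx": 0, "dy": 0, "dz": 0.001, "twist": 0},
    {"dx": 0, "dy": 0, "dz": 0.001, "twist": 0}
  ],
  "claw": 0.01,
  "grip_force": 15
}}

```text
clock: 3.58
tool_pos: [0.5232, 0.1147, 0.1017]
orientation: [-0.0, 0.998, -0.069, -0.0]
force: [-0.5, 0.6, -0.1]
gripper_width: 0.022
gripper_force: 15.0
```

{"api": "move_arm", "payload": {
  "deltas": [
    {"dx": 0, "dy": 0, "dz": -0.005, "twist": 0},
    {"dx": 0, "dy": 0, "dz": -0.015, "twist": 0},
    {"dx": 0, "dy": 0, "dz": -0.03, "twist": 0},
    {"dx": 0, "dy": 0, "dz": -0.05, "twist": 0},
    {"dx": 0, "dy": 0, "dz": -0.06, "twist": 0},
    {"dx": 0, "dy": 0, "dz": -0.06, "twist": 0}
  ],
  "grip_force": 25
}}

```text
clock: 4.32
tool_pos: [0.5241, 0.1147, 0.1631]
orientation: [-0.0, 0.998, -0.07, 0.001]
force: [0.2, 0.2, -1.9]
gripper_width: 0.0213
gripper_force: 25.0
```

```bash
python3 - <<'E'
from h import *
from bench import imaging
go(.487,.325,.16,-8)
s=imaging.snapshot("side")
cv2.imwrite("pics/k2.png",cv2.resize(s["image"][130:330,130:330],None,fx=3,fy=3))
E
```

```text
t 4.33 pos [0.5241 0.1147 0.1631] xang -7.97 d [-0.0659 -0.2031  0.0031] twist 0.0 F [ 0.22  0.22 -1.87] w 0.0213 25.0 q [ 0.12 -0.01  1.74  0.    1.41  1.83] tilt [ 2.5e-03  3.0e-04 -1.0e+00]
```

View pics/k2.png

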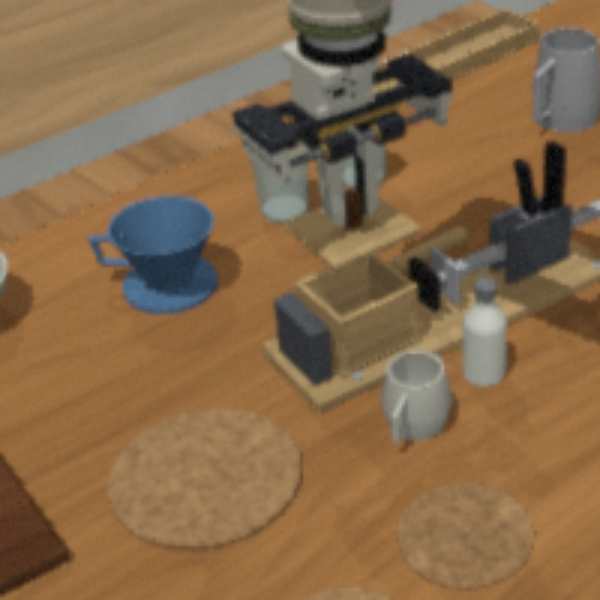

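The lid is held level above the open box, at crop (355,230). The mat is clear at (205,475).

{"api": "move_arm", "payload": {
  "deltas": [
    {"dx": -0.01, "dy": -0.03, "dz": 0, "twist": 0},
    {"dx": -0.02, "dy": -0.06, "dz": 0, "twist": 0},
    {"dx": -0.03, "dy": -0.095, "dz": 0, "twist": 0},
    {"dx": -0.042, "dy": -0.13, "dz": 0, "twist": 0},
    {"dx": -0.054, "dy": -0.165, "dz": 0, "twist": 0},
    {"dx": -0.062, "dy": -0.19, "dz": 0, "twist": 0},
    {"dx": -0.066, "dy": -0.203, "dz": 0.02, "twist": 0},
    {"dx": -0.066, "dy": -0.203, "dz": 0.05, "twist": 0},
    {"dx": -0.066, "dy": -0.203, "dz": 0.08, "twist": 0},
    {"dx": -0.066, "dy": -0.203, "dz": 0.1, "twist": 0}
  ]
}}

```text
clock: 5.62
tool_pos: [0.4843, 0.3233, 0.0579]
orientation: [0.001, 0.998, -0.07, -0.002]
force: [0.1, -0.6, -1.4]
gripper_width: 0.0217
gripper_force: 25.0
```

```bash
python3 -c "
from h import *
go(.487,.325,.029,-8)"
```

```text
t 5.62 pos [0.4843 0.3233 0.0579] xang -8.0 d [ 0.0025 -0.0021  0.0289] twist 0.0 F [ 0.09 -0.6  -1.41] w 0.0217 25.0 q [ 0.5   0.22  1.69 -0.    1.23  2.21] tilt [-0.0037 -0.0023 -1.    ]
```

{"api": "move_arm", "payload": {
  "deltas": [
    {"dx": 0, "dy": 0, "dz": 0.01, "twist": 0},
    {"dx": 0, "dy": 0, "dz": 0.018, "twist": 0},
    {"dx": 0, "dy": 0, "dz": 0.024, "twist": 0},
    {"dx": 0, "dy": 0, "dz": 0.028, "twist": 0},
    {"dx": 0, "dy": 0, "dz": 0.029, "twist": 0},
    {"dx": 0, "dy": 0, "dz": 0.029, "twist": 0}
  ]
}}

```text
clock: 6.38
tool_pos: [0.4862, 0.325, 0.033]
orientation: [-0.0, 0.998, -0.07, 0.0]
force: [1.1, -1.4, -2.0]
gripper_width: 0.0217
gripper_force: 25.0
```

{"api": "move_arm", "payload": {
  "deltas": [
    {"dx": 0, "dy": 0, "dz": 0.002, "twist": 0},
    {"dx": 0, "dy": 0, "dz": 0.004, "twist": 0},
    {"dx": 0, "dy": 0, "dz": 0.005, "twist": 0},
    {"dx": 0, "dy": 0, "dz": 0.005, "twist": 0}
  ]
}}

```text
clock: 6.88
tool_pos: [0.486, 0.3248, 0.0277]
orientation: [0.0, 0.998, -0.07, -0.0]
force: [-1.1, -0.8, 1.3]
gripper_width: 0.0217
gripper_force: 25.0
```

{"api": "move_arm", "payload": {
  "deltas": [
    {"dx": 0, "dy": 0, "dz": 0, "twist": 0},
    {"dx": 0, "dy": 0, "dz": 0, "twist": 0},
    {"dx": 0, "dy": 0, "dz": 0, "twist": 0},
    {"dx": 0, "dy": 0, "dz": -0.03, "twist": 0},
    {"dx": 0, "dy": 0, "dz": -0.08, "twist": 0},
    {"dx": 0, "dy": 0, "dz": -0.13, "twist": 0},
    {"dx": 0, "dy": 0, "dz": -0.18, "twist": 0},
    {"dx": 0, "dy": 0, "dz": -0.2, "twist": 0},
    {"dx": 0, "dy": 0, "dz": -0.2, "twist": 0}
  ],
  "claw": 0.06
}}

```text
clock: 8.0
tool_pos: [0.4868, 0.3252, 0.2289]
orientation: [-0.001, 0.998, -0.07, 0.001]
force: [0.3, -0.2, 0.3]
gripper_width: 0.0602
gripper_force: 0.0
```

```bash
python3 - <<'E'
from h import *
from bench import imaging
d=np.load("clamp.npz");R,o=d["R"],d["o"]
p=o+R@[-.129,0];print(p)
go(*p,.22,-8.03)
s=imaging.snapshot("side")
cv2.imwrite("pics/k3.png",cv2.resize(s["image"][130:330,130:360],None,fx=3,fy=3))
E
```

```text
[ 0.48900379 -0.09873328]
t 8.0 pos [0.4868 0.3252 0.2289] xang -7.97 d [0.061  0.4196 0.0083] twist 0.1 F [ 0.31 -0.19  0.31] w 0.0602 0.0 q [0.5  0.08 1.52 0.   1.54 2.21] tilt [ 0.0025  0.0014 -1.    ]
```

View pics/k3.png

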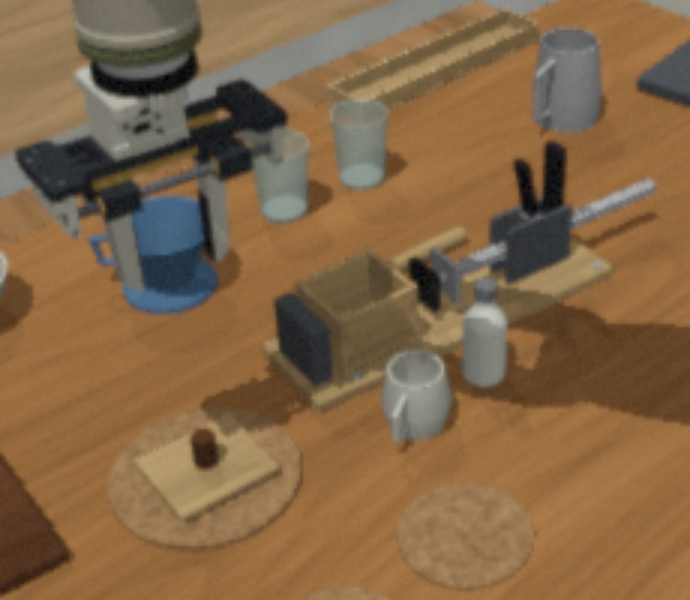

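The lid sits flat and central on the mat, at crop (205,470), and everything else is undisturbed. Now to the trigger: I'll use the fully open fingers around grip and trigger, with the front finger pushing the lever as the arm moves in clamp -x (tool +y).

```bash
python3 - <<'E'
from h import *
d=np.load("clamp.npz");R,o=d["R"],d["o"]
go(*(o+R@[-.138,0]),.109,-8.03)
for v in(285,303): print(R.T@(ct(v-2,200,.065)[:2]-o))
print("pad front edge top z72",R.T@(ct(283,200,.072)[:2]-o), "box near edge lid",R.T@(ct(241,180,.093)[:2]-o)-[-.004,0])
E
```

```text
t 8.05 pos [0.4859 0.3247 0.2267] xang -7.98 d [0.0619 0.4279 0.1178] twist 0.1 F [-0.87  0.09 -0.82] w 0.0598 0.0 q [0.5  0.09 1.52 0.   1.53 2.21] tilt [-5.e-04 -3.e-04 -1.e+00]
[0.01350543 0.0020035 ]
[0.00217437 0.00072967]
pad front edge top z72 [0.01300513 0.00291391] box near edge lid [ 0.04274293 -0.00380345]
```

{"api": "move_arm", "payload": {
  "deltas": [
    {"dx": 0.006, "dy": 0.04, "dz": 0, "twist": 0},
    {"dx": 0.012, "dy": 0.085, "dz": 0, "twist": 0},
    {"dx": 0.019, "dy": 0.13, "dz": 0, "twist": 0},
    {"dx": 0.026, "dy": 0.18, "dz": 0, "twist": 0},
    {"dx": 0.033, "dy": 0.23, "dz": 0, "twist": 0},
    {"dx": 0.04, "dy": 0.28, "dz": 0, "twist": 0},
    {"dx": 0.048, "dy": 0.33, "dz": 0, "twist": 0},
    {"dx": 0.055, "dy": 0.38, "dz": 0, "twist": 0},
    {"dx": 0.06, "dy": 0.415, "dz": 0, "twist": 0},
    {"dx": 0.062, "dy": 0.428, "dz": 0, "twist": 0}
  ],
  "claw": 0.093,
  "grip_force": 60
}}

```text
clock: 9.3
tool_pos: [0.4865, -0.109, 0.2246]
orientation: [-0.001, 0.997, -0.071, -0.002]
force: [0.1, -0.6, -0.4]
gripper_width: 0.093
gripper_force: 0.0
```

```bash
python3 - <<'E'
from h import *
d=np.load("clamp.npz");R,o=d["R"],d["o"]
go(*(o+R@[-.138,0]),.109,-8.03)
E
```

```text
t 9.3 pos [ 0.4865 -0.109   0.2246] xang -8.12 d [ 0.0016 -0.0014  0.1156] twist -0.1 F [ 0.13 -0.62 -0.44] w 0.093 0.0 q [-0.32 -0.14  1.75 -0.    1.54  1.39] tilt [-0.0046  0.0013 -1.    ]
```

{"api": "move_arm", "payload": {
  "deltas": [
    {"dx": 0, "dy": 0, "dz": 0.02, "twist": 0},
    {"dx": 0, "dy": 0, "dz": 0.04, "twist": 0},
    {"dx": 0, "dy": 0, "dz": 0.06, "twist": 0},
    {"dx": 0, "dy": 0, "dz": 0.08, "twist": 0},
    {"dx": 0, "dy": 0, "dz": 0.1, "twist": 0},
    {"dx": 0, "dy": 0, "dz": 0.115, "twist": 0},
    {"dx": 0, "dy": 0, "dz": 0.115, "twist": 0},
    {"dx": 0, "dy": 0, "dz": 0.115, "twist": 0}
  ]
}}

```text
clock: 10.3
tool_pos: [0.4883, -0.1073, 0.113]
orientation: [0.0, 0.998, -0.069, 0.0]
force: [0.7, 0.2, 0.6]
gripper_width: 0.0928
gripper_force: 0.0
```

```bash
python3 - <<'E'
from h import *
from bench import imaging
d=np.load("clamp.npz");R,o=d["R"],d["o"]
go(*(o+R@[-.138,0]),.109,-8.03)
s=imaging.snapshot("side");t=imaging.snapshot("top");cv2.imwrite("t1.png",t["image"])
cv2.imwrite("pics/k4.png",np.hstack([cv2.resize(s["image"][150:290,230:370],(560,560)),cv2.resize(t["image"][180:250,200:228],(224,560))]))
E
```

```text
t 10.3 pos [ 0.4883 -0.1073  0.113 ] xang -7.94 d [-0.0005  0.0004  0.004 ] twist 0.1 F [0.68 0.21 0.65] w 0.0928 0.0 q [-0.32 -0.07  1.88  0.    1.32  1.39] tilt [ 4.e-04 -1.e-04 -1.e+00]
```

View pics/k4.png

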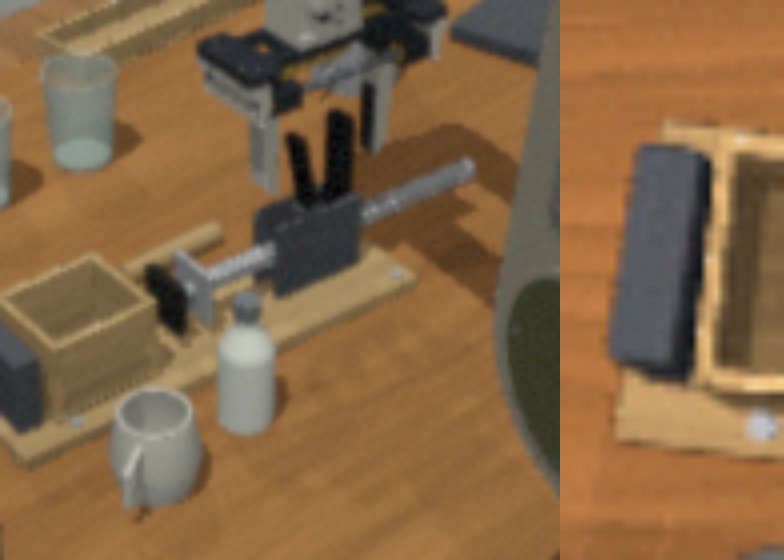

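The open fingers straddle grip and lever, finger tips at crop (265,185) and (372,150). Pad is at (165,295), with a gap to the box. First stroke.

{"api": "move_arm", "payload": {
  "deltas": [
    {"dx": 0, "dy": 0.01, "dz": 0.002, "twist": 0},
    {"dx": 0, "dy": 0.018, "dz": 0.002, "twist": 0},
    {"dx": 0, "dy": 0.024, "dz": 0.002, "twist": 0},
    {"dx": 0, "dy": 0.03, "dz": 0.002, "twist": 0},
    {"dx": 0, "dy": 0.03, "dz": 0.002, "twist": 0},
    {"dx": 0, "dy": 0.03, "dz": 0.002, "twist": 0}
  ]
}}

```text
clock: 11.15
tool_pos: [0.484, -0.1374, 0.1107]
orientation: [0.0, 0.998, -0.07, 0.0]
force: [0.5, 1.6, 0.7]
gripper_width: 0.0932
gripper_force: 1.1
```

{"api": "move_arm", "payload": {
  "deltas": [
    {"dx": 0, "dy": 0.004, "dz": 0, "twist": 0},
    {"dx": 0, "dy": 0.008, "dz": 0, "twist": 0},
    {"dx": 0, "dy": 0.012, "dz": 0, "twist": 0},
    {"dx": 0, "dy": 0.012, "dz": 0, "twist": 0},
    {"dx": 0, "dy": 0.012, "dz": 0, "twist": 0}
  ]
}}

```text
clock: 11.78
tool_pos: [0.4825, -0.1477, 0.1108]
orientation: [-0.001, 0.998, -0.069, 0.0]
force: [1.7, 9.8, 5.6]
gripper_width: 0.0929
gripper_force: 5.4
```

```bash
cat > m.py <<'E'
from h import *
from bench import imaging
import sys
d=np.load("clamp.npz");R,o=d["R"],d["o"]
st=telemetry.read_state();p=R.T@(st["tool_pos"][:2]-o)
print("t",st["clock"],"c",(p*1e3).round(1),"front",((p[0]+st["gripper_width"]/2)*1e3).round(1),"F",(R.T@st["force"][:2]).round(2),st["gripper_width"].round(4))
s=imaging.snapshot("side");cv2.imwrite(f"side_{sys.argv[1]}.png",s["image"])
# grey scan along the clamp axis in the plane y=+20 (side-camera facing edge), z=.065
g=cv2.cvtColor(s["image"],cv2.COLOR_BGR2HSV)[...,2].astype(np.float32)
xs=np.arange(-.03,.08,.002)
P=np.array([[*(o+R@[x,0.0]),.072] for x in xs]);uv=proj(s,P).astype(np.float32)
v=cv2.remap(g,uv[:,:1].copy(),uv[:,1:].copy(),cv2.INTER_LINEAR).ravel()
print([(int(round(x*1e3)),int(a)) for x,a in zip(xs,v)])
E
python3 m.py 1
```

```text
Traceback (most recent call last):
  File "m.py", line 6, in <module>
    print("t",st["clock"],"c",(p*1e3).round(1),"front",((p[0]+st["gripper_width"]/2)*1e3).round(1),"F",(R.T@st["force"][:2]).round(2),st["gripper_width"].round(4))
                                                                                                                                      ^^^^^^^^^^^^^^^^^^^^^^^^^
AttributeError: 'float' object has no attribute 'round'
```

```bash
sed -i 's/st\["gripper_width"\].round(4)/round(st["gripper_width"],4)/' m.py; python3 m.py 1; python3 - <<'E'
import cv2,numpy as np
s=cv2.imread("side_1.png")
cv2.imwrite("pics/k5.png",cv2.resize(s[150:270,250:350],(600,600)[:2] and (500,600)))
E
```

```text
t 11.775 c [-178.4   -0.4] front -132.0 F [ 9.99 -0.31] 0.0929
[(-30, 145), (-28, 144), (-26, 145), (-24, 146), (-22, 146), (-20, 145), (-18, 145), (-16, 145), (-14, 144), (-12, 144), (-10, 144), (-8, 144), (-6, 145), (-4, 148), (-2, 148), (0, 147), (2, 133), (4, 119), (6, 110), (8, 105), (10, 103), (12, 102), (14, 102), (16, 101), (18, 101), (20, 94), (22, 79), (24, 59), (26, 44), (28, 44), (30, 61), (32, 92), (34, 126), (36, 158), (38, 158), (40, 144), (42, 126), (44, 114), (46, 113), (48, 112), (50, 112), (52, 111), (54, 111), (56, 111), (58, 113), (60, 114), (62, 115), (64, 115), (66, 114), (68, 114), (70, 115), (72, 115), (74, 113), (76, 111), (78, 108)]
```

View pics/k5.png

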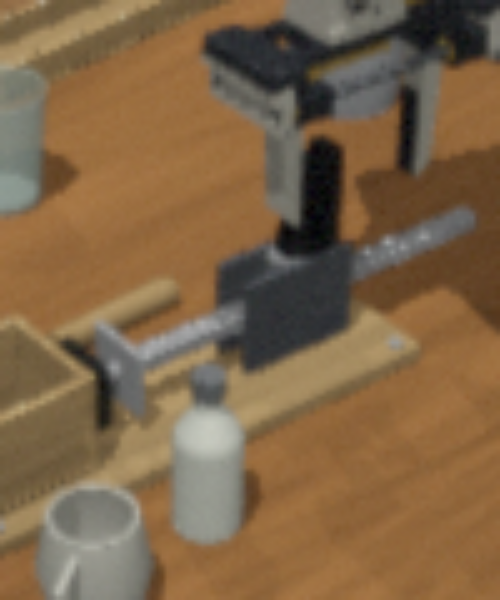

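The lever is fully squeezed against the grip, and the pad front is at about clamp x 32, still short of the box (about 42). Now release and stroke again.

{"api": "move_arm", "payload": {
  "deltas": [
    {"dx": 0, "dy": -0.008, "dz": 0, "twist": 0},
    {"dx": 0, "dy": -0.016, "dz": 0, "twist": 0},
    {"dx": 0, "dy": -0.026, "dz": 0, "twist": 0},
    {"dx": 0, "dy": -0.028, "dz": 0, "twist": 0},
    {"dx": 0, "dy": -0.028, "dz": 0, "twist": 0},
    {"dx": 0, "dy": -0.028, "dz": 0, "twist": 0}
  ]
}}

```text
clock: 12.58
tool_pos: [0.4861, -0.1218, 0.1107]
orientation: [0.0, 0.998, -0.07, 0.0]
force: [-0.2, -0.4, 0.0]
gripper_width: 0.0929
gripper_force: 0.0
```

```bash
python3 m.py 2
```

```text
t 12.575 c [-152.2   -0.3] front -105.8 F [-0.38  0.16] 0.0929
[(-30, 146), (-28, 145), (-26, 145), (-24, 146), (-22, 146), (-20, 146), (-18, 146), (-16, 145), (-14, 144), (-12, 145), (-10, 145), (-8, 147), (-6, 148), (-4, 151), (-2, 150), (0, 149), (2, 135), (4, 119), (6, 111), (8, 106), (10, 103), (12, 101), (14, 100), (16, 101), (18, 105), (20, 96), (22, 81), (24, 60), (26, 43), (28, 43), (30, 59), (32, 91), (34, 126), (36, 158), (38, 159), (40, 147), (42, 127), (44, 113), (46, 113), (48, 113), (50, 115), (52, 114), (54, 111), (56, 112), (58, 113), (60, 114), (62, 115), (64, 117), (66, 117), (68, 117), (70, 115), (72, 115), (74, 112), (76, 111), (78, 111)]
```

{"api": "move_arm", "payload": {
  "deltas": [
    {"dx": 0, "dy": 0.004, "dz": 0, "twist": 0},
    {"dx": 0, "dy": 0.008, "dz": 0, "twist": 0},
    {"dx": 0, "dy": 0.012, "dz": 0, "twist": 0},
    {"dx": 0, "dy": 0.015, "dz": 0, "twist": 0},
    {"dx": 0, "dy": 0.018, "dz": 0, "twist": 0},
    {"dx": 0, "dy": 0.018, "dz": 0, "twist": 0},
    {"dx": 0, "dy": 0.018, "dz": 0, "twist": 0}
  ]
}}

```text
clock: 13.5
tool_pos: [0.4837, -0.1393, 0.1107]
orientation: [-0.0, 0.998, -0.07, 0.0]
force: [0.6, 3.0, 3.3]
gripper_width: 0.0934
gripper_force: 1.5
```

```bash
python3 m.py 3
```

```text
t 13.5 c [-169.9   -0.4] front -123.2 F [ 3.05 -0.19] 0.0934
[(-30, 144), (-28, 144), (-26, 144), (-24, 145), (-22, 145), (-20, 145), (-18, 146), (-16, 145), (-14, 144), (-12, 145), (-10, 145), (-8, 143), (-6, 142), (-4, 142), (-2, 147), (0, 154), (2, 148), (4, 133), (6, 116), (8, 106), (10, 102), (12, 102), (14, 102), (16, 102), (18, 102), (20, 106), (22, 105), (24, 82), (26, 59), (28, 51), (30, 64), (32, 95), (34, 129), (36, 158), (38, 158), (40, 146), (42, 127), (44, 115), (46, 114), (48, 113), (50, 112), (52, 111), (54, 111), (56, 112), (58, 112), (60, 115), (62, 116), (64, 115), (66, 115), (68, 116), (70, 116), (72, 115), (74, 113), (76, 111), (78, 109)]
```

```bash
cat > tail.py <<'E'
from h import *
import sys
d=np.load("clamp.npz");R,o=d["R"],d["o"]
def tail(im):
    S=cv2.cvtColor(im,cv2.COLOR_BGR2HSV)[...,1].astype(np.float32)
    xs=np.arange(-.33,-.20,.0005)
    uv=proj(s,np.array([[*(o+R@[x,0]),.056] for x in xs])).astype(np.float32)
    v=cv2.remap(S,uv[:,:1].copy(),uv[:,1:].copy(),cv2.INTER_LINEAR).ravel()
    m=(v[:20].mean()+v[-80:].mean())/2
    return xs[np.argmax(v<m)]*1e3, v[::20].astype(int)
def plate(im):
    g=cv2.cvtColor(im,cv2.COLOR_BGR2HSV)[...,2].astype(np.float32)
    xs=np.arange(-.03,.06,.0005);uv=proj(s,np.array([[*(o+R@[x,0]),.072] for x in xs])).astype(np.float32)
    v=cv2.remap(g,uv[:,:1].copy(),uv[:,1:].copy(),cv2.INTER_LINEAR).ravel()
    return v[::6].astype(int)
if __name__=="__main__":
    for n in ["pics/side0.png"]+[f"side_{i}.png" for i in sys.argv[1:]]: print(n,tail(cv2.imread(n)),plate(cv2.imread(n)) if n[0]=="p" else "")
E
python3 tail.py 1 2 3
```

```text
pics/side0.png (np.float64(-303.5), array([ 87, 151, 140,  20,   2,   1,   2,   2,   2,   1,   2,   0,   3])) [137 137 135 136 141 138 109  97  95  92  94  95  73  44  29  25  34  67
 118 156 157 157 157 156 155 154 153 152 153 154]
side_1.png (np.float64(-288.0), array([162, 156, 151, 155, 109,   9,   2,   0,   2,   2,   2,   3,   6])) 
side_2.png (np.float64(-287.5), array([144, 163, 151, 155, 117,   7,   3,   3,   4,   0,   3,   1,   3])) 
side_3.png (np.float64(-286.5), array([154, 160, 153, 154, 123,  11,   3,   5,   0,   4,   3,   4,   2]))
```

{"api": "move_arm", "payload": {
  "deltas": [
    {"dx": 0, "dy": -0.002, "dz": -0.006, "twist": 0},
    {"dx": 0, "dy": -0.002, "dz": -0.012, "twist": 0},
    {"dx": 0, "dy": 0, "dz": -0.017, "twist": 0},
    {"dx": 0, "dy": 0.003, "dz": -0.017, "twist": 0},
    {"dx": 0, "dy": 0.006, "dz": -0.017, "twist": 0},
    {"dx": 0, "dy": 0.009, "dz": -0.017, "twist": 0},
    {"dx": 0, "dy": 0.011, "dz": -0.017, "twist": 0},
    {"dx": 0, "dy": 0.011, "dz": -0.017, "twist": 0},
    {"dx": 0, "dy": 0.011, "dz": -0.017, "twist": 0}
  ]
}}

```text
clock: 14.68
tool_pos: [0.4824, -0.1502, 0.1281]
orientation: [-0.0, 0.998, -0.07, 0.0]
force: [1.3, 3.5, 5.7]
gripper_width: 0.0929
gripper_force: 2.7
```

```bash
python3 m.py 4|head -1;python3 tail.py 4
```

```text
t 14.675 c [-180.9   -0.7] front -134.5 F [ 3.64 -0.8 ] 0.0929
pics/side0.png (np.float64(-303.5), array([ 87, 151, 140,  20,   2,   1,   2,   2,   2,   1,   2,   0,   3])) [137 137 135 136 141 138 109  97  95  92  94  95  73  44  29  25  34  67
 118 156 157 157 157 156 155 154 153 152 153 154]
side_4.png (np.float64(-276.99999999999994), array([151, 150, 155, 148, 161, 120,   6,   4,   2,   2,   2,   1,   4]))
```

{"api": "move_arm", "payload": {
  "deltas": [
    {"dx": 0, "dy": 0.001, "dz": 0, "twist": 0},
    {"dx": 0, "dy": 0.002, "dz": 0, "twist": 0},
    {"dx": 0, "dy": 0.003, "dz": 0, "twist": 0},
    {"dx": 0, "dy": 0.003, "dz": 0, "twist": 0}
  ]
}}

```text
clock: 15.22
tool_pos: [0.4822, -0.1516, 0.1279]
orientation: [-0.001, 0.998, -0.069, 0.0]
force: [2.0, 11.8, 5.7]
gripper_width: 0.093
gripper_force: 6.5
```

```bash
python3 m.py 5|head -1;python3 tail.py 5|tail -1
```

```text
t 15.225 c [-182.3   -0.7] front -135.8 F [11.98 -0.37] 0.093
side_5.png (np.float64(-275.49999999999994), array([152, 157, 159, 155, 153, 135,  11,   2,   3,   3,   2,   3,   3]))
```

{"api": "move_arm", "payload": {
  "deltas": [
    {"dx": 0, "dy": -0.008, "dz": 0, "twist": 0},
    {"dx": 0, "dy": -0.016, "dz": 0, "twist": 0},
    {"dx": 0, "dy": -0.026, "dz": 0, "twist": 0},
    {"dx": 0, "dy": -0.036, "dz": 0, "twist": 0},
    {"dx": 0, "dy": -0.036, "dz": 0, "twist": 0},
    {"dx": 0, "dy": -0.036, "dz": 0, "twist": 0},
    {"dx": 0, "dy": -0.036, "dz": 0, "twist": 0},
    {"dx": 0, "dy": -0.036, "dz": 0, "twist": 0}
  ]
}}

```text
clock: 16.27
tool_pos: [0.4866, -0.1178, 0.1277]
orientation: [0.0, 0.998, -0.07, 0.0]
force: [1.1, 0.8, -0.2]
gripper_width: 0.0928
gripper_force: 0.0
```

```bash
python3 m.py 6|head -1;python3 tail.py 6|tail -1
```

```text
t 16.275 c [-148.2   -0.3] front -101.8 F [ 0.97 -0.99] 0.0928
side_6.png (np.float64(-275.49999999999994), array([155, 155, 157, 158, 154, 138,  10,   5,   3,   2,   0,   1,   3]))
```

{"api": "move_arm", "payload": {
  "deltas": [
    {"dx": 0, "dy": 0.008, "dz": 0, "twist": 0},
    {"dx": 0, "dy": 0.014, "dz": 0, "twist": 0},
    {"dx": 0, "dy": 0.018, "dz": 0, "twist": 0},
    {"dx": 0, "dy": 0.022, "dz": 0, "twist": 0},
    {"dx": 0, "dy": 0.024, "dz": 0, "twist": 0},
    {"dx": 0, "dy": 0.024, "dz": 0, "twist": 0},
    {"dx": 0, "dy": 0.024, "dz": 0, "twist": 0}
  ]
}}

```text
clock: 17.2
tool_pos: [0.4835, -0.1408, 0.1279]
orientation: [-0.001, 0.998, -0.069, 0.0]
force: [0.5, 5.1, 4.1]
gripper_width: 0.0933
gripper_force: 2.7
```

```bash
python3 m.py 7|head -1;python3 tail.py 7|tail -1
```

```text
t 17.2 c [-171.4   -0.5] front -124.7 F [5.17 0.19] 0.0933
side_7.png (np.float64(-274.49999999999994), array([160, 153, 164, 158, 158, 153,  23,   4,   5,   2,   0,   0,   2]))
```

{"api": "move_arm", "payload": {
  "deltas": [
    {"dx": 0, "dy": 0.003, "dz": 0, "twist": 0},
    {"dx": 0, "dy": 0.006, "dz": 0, "twist": 0},
    {"dx": 0, "dy": 0.006, "dz": 0, "twist": 0},
    {"dx": 0, "dy": 0.006, "dz": 0, "twist": 0}
  ]
}}

```text
clock: 17.75
tool_pos: [0.4827, -0.1465, 0.128]
orientation: [-0.001, 0.998, -0.069, 0.0]
force: [-0.6, 6.6, 5.3]
gripper_width: 0.0928
gripper_force: 3.3
```

```bash
python3 m.py 8|head -1;python3 tail.py 8|tail -1
```

```text
t 17.75 c [-177.2   -0.5] front -130.8 F [6.49 1.56] 0.0928
side_8.png (np.float64(-268.99999999999994), array([154, 153, 155, 156, 157, 159,  95,   1,   2,   3,   1,   2,   2]))
```

{"api": "move_arm", "payload": {
  "deltas": [
    {"dx": 0, "dy": 0.003, "dz": 0, "twist": 0},
    {"dx": 0, "dy": 0.005, "dz": 0, "twist": 0},
    {"dx": 0, "dy": 0.005, "dz": 0, "twist": 0},
    {"dx": 0, "dy": 0.005, "dz": 0, "twist": 0}
  ]
}}

```text
clock: 18.3
tool_pos: [0.482, -0.151, 0.1277]
orientation: [-0.001, 0.998, -0.069, 0.0]
force: [0.8, 7.6, 4.0]
gripper_width: 0.0932
gripper_force: 4.2
```

```bash
python3 m.py 9|head -1;python3 tail.py 9|tail -1
```

```text
t 18.3 c [-181.7   -0.4] front -135.2 F [7.66 0.28] 0.0932
side_9.png (np.float64(-265.49999999999994), array([153, 145, 150, 159, 160, 154, 141,  10,   2,   2,   2,   2,   3]))
```

{"api": "move_arm", "payload": {
  "deltas": [
    {"dx": 0, "dy": -0.008, "dz": 0, "twist": 0},
    {"dx": 0, "dy": -0.016, "dz": 0, "twist": 0},
    {"dx": 0, "dy": -0.026, "dz": 0, "twist": 0},
    {"dx": 0, "dy": -0.036, "dz": 0, "twist": 0},
    {"dx": 0, "dy": -0.036, "dz": 0, "twist": 0},
    {"dx": 0, "dy": -0.036, "dz": 0, "twist": 0},
    {"dx": 0, "dy": -0.036, "dz": 0, "twist": 0}
  ]
}}

```text
clock: 19.23
tool_pos: [0.4868, -0.1169, 0.1277]
orientation: [0.0, 0.998, -0.07, 0.0]
force: [-0.2, 0.3, -0.6]
gripper_width: 0.093
gripper_force: 0.0
```

```bash
python3 m.py 10|head -1;python3 tail.py 10|tail -1
```

```text
t 19.225 c [-147.3   -0.3] front -100.8 F [0.26 0.23] 0.093
side_10.png (np.float64(-266.99999999999994), array([162, 160, 159, 154, 161, 151, 122,   6,   3,   3,   2,   3,   3]))
```

{"api": "move_arm", "payload": {
  "deltas": [
    {"dx": 0, "dy": 0.008, "dz": 0, "twist": 0},
    {"dx": 0, "dy": 0.014, "dz": 0, "twist": 0},
    {"dx": 0, "dy": 0.018, "dz": 0, "twist": 0},
    {"dx": 0, "dy": 0.022, "dz": 0, "twist": 0},
    {"dx": 0, "dy": 0.024, "dz": 0, "twist": 0},
    {"dx": 0, "dy": 0.025, "dz": 0, "twist": 0},
    {"dx": 0, "dy": 0.025, "dz": 0, "twist": 0},
    {"dx": 0, "dy": 0.025, "dz": 0, "twist": 0}
  ]
}}

```text
clock: 20.27
tool_pos: [0.4837, -0.1403, 0.1283]
orientation: [-0.001, 0.998, -0.069, 0.0]
force: [-1.0, 7.6, 5.9]
gripper_width: 0.093
gripper_force: 3.9
```

```bash
python3 m.py 11|head -1;python3 tail.py 11|tail -1
```

```text
t 20.275 c [-170.9   -0.6] front -124.4 F [7.43 2.01] 0.093
side_11.png (np.float64(-262.99999999999994), array([159, 159, 157, 166, 157, 158, 155,  33,   1,   4,   1,   2,   0]))
```

{"api": "move_arm", "payload": {
  "deltas": [
    {"dx": 0, "dy": 0.001, "dz": 0, "twist": 0},
    {"dx": 0, "dy": 0.002, "dz": 0, "twist": 0},
    {"dx": 0, "dy": 0.002, "dz": 0, "twist": 0},
    {"dx": 0, "dy": 0.002, "dz": 0, "twist": 0},
    {"dx": 0, "dy": 0.002, "dz": 0, "twist": 0},
    {"dx": 0, "dy": 0.002, "dz": 0, "twist": 0}
  ]
}}

```text
clock: 21.08
tool_pos: [0.4836, -0.1415, 0.1283]
orientation: [-0.002, 0.998, -0.069, 0.0]
force: [-0.0, 11.1, 6.9]
gripper_width: 0.0931
gripper_force: 5.5
```

```bash
python3 m.py 12|head -1;python3 tail.py 12|tail -1; python3 - <<'E'
import cv2,numpy as np
from bench import imaging
s=cv2.imread("side_12.png");t=imaging.snapshot("top")["image"];cv2.imwrite("t2.png",t)
cv2.imwrite("pics/k6.png",np.hstack([cv2.resize(s[200:270,210:310],(560,392)),cv2.resize(t[185:255,200:240],(224,392))]))
E
```

```text
t 21.075 c [-172.1   -0.6] front -125.6 F [11.04  1.56] 0.0931
side_12.png (np.float64(-261.99999999999994), array([161, 157, 154, 159, 159, 159, 154,  45,   3,   3,   2,   2,   3]))
```

View pics/k6.png

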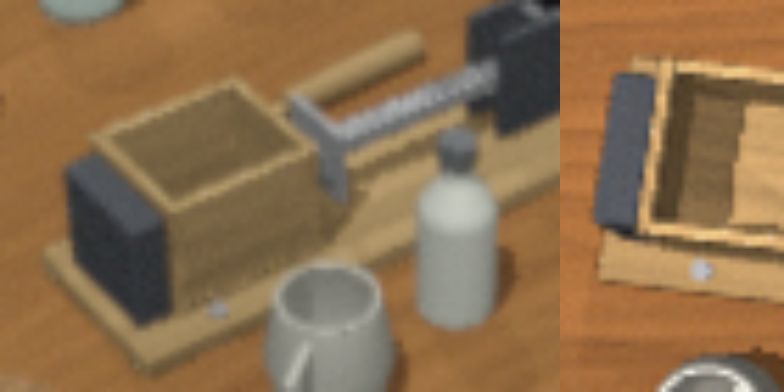

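The last crop shows the box tight against the fixed jaw at (125,210), the pad behind it fully engaged, and the creamer and glue undisturbed. The rod moved 5 mm past the 2 mm press left after release, so the press is about 7 mm. I'll do a brief hold to confirm it is steady.

{"api": "move_arm", "payload": {
  "deltas": [
    {"dx": 0, "dy": 0, "dz": 0, "twist": 0},
    {"dx": 0, "dy": 0, "dz": 0, "twist": 0},
    {"dx": 0, "dy": 0, "dz": 0, "twist": 0},
    {"dx": 0, "dy": 0, "dz": 0, "twist": 0},
    {"dx": 0, "dy": 0, "dz": 0, "twist": 0},
    {"dx": 0, "dy": 0, "dz": 0, "twist": 0}
  ]
}}

```text
clock: 21.92
tool_pos: [0.4836, -0.1415, 0.1283]
orientation: [-0.002, 0.998, -0.069, 0.0]
force: [0.1, 10.1, 6.6]
gripper_width: 0.0931
gripper_force: 5.5
```

```bash
python3 m.py 13|head -1;python3 tail.py 13|tail -1
```

```text
t 21.925 c [-172.2   -0.6] front -125.6 F [10.02  1.35] 0.0931
side_13.png (np.float64(-262.49999999999994), array([153, 160, 159, 158, 158, 159, 149,  40,   2,   2,   1,   3,   2]))
```

Steady, so I'm handing in.

```bash
python3 -c "
from bench import ctrl
print(ctrl.finish_job())"
```

```text
the job is handed in; nothing more can be done
None
```

The job is handed in, though no verdict came back: the lid lies knob up on the large cork mat, the box is snug against the fixed jaw, and the trigger is still held squeezed with the pad pressed in an estimated 7 mm (inferred from rod travel and force, not seen directly).

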